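Clamp the racing car's work board in the spring vice

TASK

Clamp the work board that carries the tin racing car in the spring board vice: push one of the two board edges that run alongside the car under the lip of the tall sprung jaw so that the jaw gives way, lower the opposite edge behind the low jaw, and let go so that the springs centre the board flat on the bed. Leave the board with the drum where it lies.

Things in the scene. Friction and masses are not known exactly. Their poses are not given: they have to be found in the camera images.
- car_board: Loose brown board, 110 (x) x 140 (y) x 8 mm thick, 0.24 kg, a tin racing car fixed on it along x. Origin: centre of the underside, z up. The car is 34 mm wide, flat flanks facing y, 20 to 52 mm above the underside; fin to 61. Wheels beside the flanks from 22 mm off the middle: grip the flanks at x = 0, TCP 46 mm above the underside. Either 110 mm edge may go in first.
- drum_board: The other loose work board, 110 x 140 x 8 mm, carrying a round tin drum 76 mm across and 45 mm high. Origin: centre of its underside. Not to be disturbed.
- vice: Fixed spring vice, 120 (x) x 290 (y) mm, end blocks 40 high. Origin: centre of underside, z up. Bed (two rails along y): top at z = 28 mm. Two jaws 90 wide slide along y over it, each sprung to the middle (3 N + 0.3 N/mm, travel 34). At rest: tall jaw's face y = -62, low jaw's face y = +62, its flat top 8 mm above the bed. Centred, the 140 mm board pushes each back 8.
- deep_jaw (a joint): Slide of the tall jaw (vice's -y end), m: 0 at rest, growing as it is pushed outwards, at most 0.034. A lip on top overhangs its face by 8 mm, from 24 to 29 mm above the bed. For the board to pass the low jaw, push it back 17 to 32 mm, board tilted (edge at this jaw lower, about 10 degrees) or level. Fingers opened to 75 mm clear the lip.

How it is judged:
By the outcome, as a careful person would: the job done as asked, in the order asked, and still so for the second after the job is handed in, with the robot touching nothing.
It also fails if it takes over 45 s, if anything falls off the work surface, if the arm or the gripper's body presses on something with over 40 N, if the wrist force passes 120 N, or if a joint passes its speed limit or range.

ROBOT

A 6-joint arm with a two-finger parallel gripper is mounted at the origin on the work surface. World frame = base frame: x ahead of the robot, y to its left, z up, the work surface at z = 0. Lengths are in m, angles in rad, forces in N, time in s.
With the tool pointing down it reaches from about 0.25 to 0.775 m from the base axis. Payload 4 kg.
Tool frame: the origin (TCP) lies between the finger pads, 19 mm behind the fingertips; this is the grasp point; z points along the fingers, y is the line along which they close (so a half turn about z gives the same grasp; the last joint's range is limited). The gripper opens to 94 mm and grips with 3 to 60 N. Pads are 16 mm wide; open, the fingers measure 119 mm over their backs; the gripper's body (75 mm by 177 mm) begins 78 mm behind the grasp point.
Start: joints at [-1.236, 0.087, 1.371, -0, 1.684, -0.103], TCP at [0.233, -0.498, 0.224] pointing down, gripper open.
Joint ranges: [-3.1, 3.1], [-0.76, 2.03], [0.27, 2.55], [-1.08, 4.22], [0.17, 2.65], [-2.57, 2.57]. Speed limits (rad/s): [2.79, 2.79, 3.14, 3.14, 3.14, 3.14].

INTERFACE

Orientations are given as [roll, pitch, yaw] about the fixed x, y, z axes, in that order (R = Rz(yaw) Ry(pitch) Rx(roll)).
In Python, from workcell import env, get_image, camera_info gives the robot as it stands (env), with the cameras as plain functions.
- The arm moves only by the tool drive_effector, called after "Call:" by a JSON object that holds its "name" and its "arguments", one argument or row to a line. Schema: {"type":"object","properties":{"moves":{"type":"array","items":{"type":"array","prefixItems":[{"type":"array","items":{"type":"number"},"minItems":3,"maxItems":3},{"type":"array","items":{"type":"number"},"minItems":3,"maxItems":3},{"type":"number"}],"minItems":3,"maxItems":3},"minItems":1,"maxItems":20},"only":{"type":"string"},"quiet":{"type":"boolean"},"lines":{"type":"string"}},"required":["moves"],"additionalProperties":false}. moves is a list of rows, 1 to 20 of them, each written [[dx, dy, dz], [rx, ry, rz], opening]: dx, dy, dz in fractions of the full range, 1 being 0.6 m, then a rotation vector rx, ry, rz in normalised numbers (1 is pi rad), then the finger opening in m; each row is the pose to reach, as a shift and turn from the pose commanded when the call began, along the tool's axes at that moment; what a row does not reach only later rows make up. A row lasts 1/8 s, in which the tool goes at most 0.0625 m and 0.188 rad, less where a joint would pass 70% of its speed; a pose out of reach is approached as far as the arm can. The fingers move at their own pace and stop on an object; the grip force is fixed at half the most. Time passes only in rows, so rows that do not move let the fingers close. The tool returns the time, the measured TCP pose, the force, the opening and the grip force at its end. only (a regular expression) keeps the lines of the reply that match it, lines (a string "A,B") keeps lines A to B, and quiet returns only ok. Shift and turn numbers lie between -1 and 1, and a call with a number outside is refused. Input that does not fit is refused with a message, and nothing moves.
- env.read_state(): the state, without advancing time (a new reading comes with each control period).
- get_image(name): name is "scene" or "top" or "wrist"; returns the picture (400x640x3 uint8, red, green, blue); there is no depth.
- camera_info(name): a dict with "camera_matrix" (3x3 intrinsics, pixels), "R" (3x3) and "t" (3): a world point X has camera coordinates R X + t; the wrist camera has in their place "T_tool_cam" (4x4, takes a point from camera to tool coordinates, whose origin is the TCP and whose axes are the flange's). Camera axes: x right, y down, z forward; pixel columns grow to the right and rows downward; lengths in m; the calibration is good to about 2 mm. The wrist camera is an equidistant fisheye: a pixel r from the principal point sees the ray r / f radians off the axis. A picture is of the moment at which its call begins: read the wrist's pose just before it. camera_info takes no time and is no camera call.
- env.close_job(): hands the job in; it is judged then, once.
The state is a dict: "time_s": time; "joints": joint angles; "dq": joint speeds; "joint_efforts": joint torques, N m; "tool_pos": TCP position; "eef_rot": TCP orientation; "wrist_force": force on the tool from outside, world axes, zero at the start; "wrist_torque": the same for the moment, N m; "opening": finger opening in m; "finger_force": force on a finger pad.
Only numpy, scipy, OpenCV 4.12 (cv2) and the standard library are available. Lean on these libraries where they do the work, as an engineer would, in place of code of your own. Each camera call takes 0.05 s, during which the arm holds its last target. There are 200 camera calls.

## Working session

There is one attempt and no reset: what is moved stays moved. The work goes in short steps, Python scripts to look and compute and a tool call to move; the robot and the scene stay as the last step left them, time stands still between calls to the robot, and variables do not carry over. Pictures are saved under pics/ and viewed, at most 10 in all, crops included, and the job is handed in when it is done.

```bash
ls; mkdir -p pics; python3 - <<'E'
from workcell import env, get_image, camera_info
import cv2,numpy as np
s=env.read_state();print(s['time_s'],s['tool_pos'],s['eef_rot'])
for n in("top","scene"):
    cv2.imwrite(f"pics/{n}0.png",get_image(n)[:,:,::-1]);c=camera_info(n);print({k:np.round(v,4).tolist() for k,v in c.items() if k in('R','t','camera_matrix')})
c=camera_info("wrist");print(c)
E
```

```text
pics
workcell.py
0.0 [ 0.23299399 -0.49765582  0.22313927] [-3.13944522e+00 -2.13228427e-04  4.37789827e-01]
{'camera_matrix': [[436.2963, 0.0, 318.6372], [0.0, 436.2963, 205.7518], [0.0, 0.0, 1.0]], 'R': [[-0.0007, -0.9999, -0.0136], [-0.9825, 0.0032, -0.186], [0.186, 0.0132, -0.9825]], 't': [0.0453, 0.5285, 0.7626]}
{'camera_matrix': [[449.7053, 0.0, 312.6151], [0.0, 449.7053, 202.9303], [0.0, 0.0, 1.0]], 'R': [[0.034, 0.9993, -0.018], [0.7919, -0.0379, -0.6095], [-0.6097, 0.0064, -0.7926]], 't': [-0.0686, -0.3778, 1.2695]}
{'camera_matrix': array([[309.70691629,   0.        , 317.94763864],
       [  0.        , 309.70691629, 202.71334386],
       [  0.        ,   0.        ,   1.        ]]), 'T_tool_cam': array([[ 9.48588616e-04, -9.62178025e-01, -2.72419800e-01,
         7.84352991e-02],
       [ 9.99999224e-01,  6.92705058e-04,  1.03546913e-03,
        -4.81536356e-04],
       [-8.07599072e-04, -2.72420571e-01,  9.62177936e-01,
        -1.61028689e-01],
       [ 0.00000000e+00,  0.00000000e+00,  0.00000000e+00,
         1.00000000e+00]])}
```

View pics/top0.png

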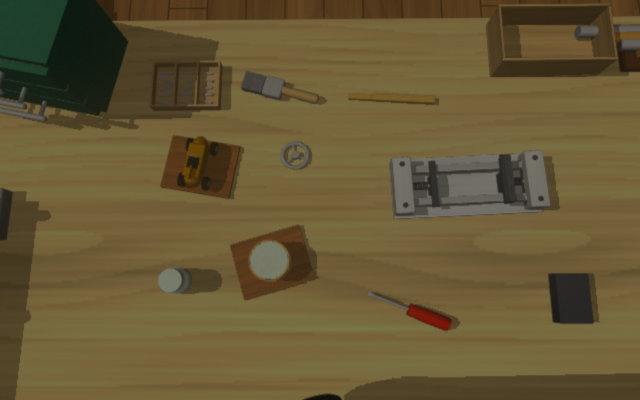

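View pics/scene0.png

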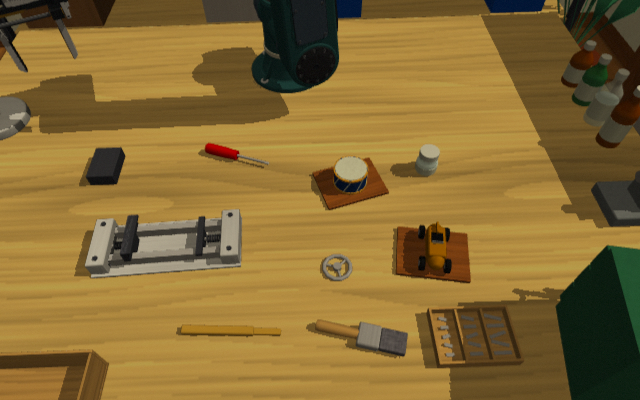

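The car board is at top (201,167) and the drum board at (272,262). The vice spans (390–548, 155–218). Its bulkier, taller jaw is on the right at (507,178), the world -y side. Next I'll measure the board and vice.

```bash
cat > h.py <<'E'
import cv2,numpy as np
from workcell import env, get_image, camera_info
def ray(name,uv,z):
    c=camera_info(name);K,R,t=[np.array(c[k]) for k in('camera_matrix','R','t')]
    uv=np.atleast_2d(uv).astype(float);d=(np.c_[uv,np.ones(len(uv))]@np.linalg.inv(K).T)@R
    o=-R.T@t;return o+d*((z-o[2])/d[:,2])[:,None]
def wray(uv,z,T):
    c=camera_info('wrist');K=np.array(c['camera_matrix']);M=T@np.array(c['T_tool_cam'])
    p=(np.atleast_2d(uv).astype(float)-K[:2,2])/K[0,0];r=np.linalg.norm(p,axis=1)+1e-9
    d=np.c_[p*(np.sin(r)/r)[:,None],np.cos(r)]@M[:3,:3].T;o=M[:3,3];return o+d*((z-o[2])/d[:,2])[:,None]
def tool(s):
    from scipy.spatial.transform import Rotation as Ro
    T=np.eye(4);T[:3,:3]=Ro.from_euler('xyz',s['eef_rot']).as_matrix();T[:3,3]=s['tool_pos'];return T
E
python3 - <<'E'
from h import *
out=[]
for n,rois in(("top",[(150,125,250,205),(380,140,560,225)]),("scene",[(385,215,480,290),(80,200,250,285)])):
    im=cv2.imread(f"pics/{n}0.png");hsv=cv2.cvtColor(im,cv2.COLOR_BGR2HSV)
    for i,(a,b,c,d) in enumerate(rois):
        h=hsv[b:d,a:c].astype(int)
        if i==0:
            m=((h[...,0]<=13)&(h[...,1]>110)&(h[...,2]>40))
        else: m=(h[...,1]<60)&(h[...,2]>90)
        m=(m*255).astype(np.uint8);m=cv2.morphologyEx(m,cv2.MORPH_CLOSE,np.ones((3,3)))
        cs,_=cv2.findContours(m,cv2.RETR_EXTERNAL,cv2.CHAIN_APPROX_NONE)
        k=max(cs,key=cv2.contourArea);k=cv2.convexHull(k)
        q=cv2.approxPolyDP(k,6,True)[:,0]+[a,b];print(n,i,q.tolist());z=0.008 if i==0 else .04
        print(np.round(ray(n,q,z),4).tolist())
        out.append(cv2.resize(np.hstack([im[b:d,a:c],cv2.cvtColor(m,cv2.COLOR_GRAY2BGR)]),(800,145 if 0 else int(800*(d-b)/(2*(c-a))))))
h=cv2.vconcat([out[1],out[3]]);g=cv2.hconcat([cv2.resize(out[0],(400,160)),cv2.resize(out[2],(400,160))])
cv2.imwrite("pics/c1.png",cv2.vconcat([g,h]))
E
```

```text
Traceback (most recent call last):
ValueError: max() iterable argument is empty
```

```bash
python3 - <<'E'
from h import *
for n,ps in(("top",[(222,180),(175,150),(172,186),(240,110),(150,140),(402,172),(403,208),(470,208),(460,160),(535,180),(450,230)]),("scene",[(405,240),(460,270),(480,300),(390,220),(103,240),(230,230),(170,270),(170,290)])):
    im=cv2.imread(f"pics/{n}0.png");hsv=cv2.cvtColor(im,cv2.COLOR_BGR2HSV);print(n,[(p,hsv[p[1],p[0]].tolist()) for p in ps])
E
```

```text
top [((222, 180), [16, 176, 58]), ((175, 150), [15, 183, 92]), ((172, 186), [15, 180, 85]), ((240, 110), [22, 125, 118]), ((150, 140), [20, 130, 116]), ((402, 172), [25, 24, 115]), ((403, 208), [25, 25, 111]), ((470, 208), [21, 22, 115]), ((460, 160), [22, 25, 110]), ((535, 180), [25, 25, 113]), ((450, 230), [21, 122, 119])]
scene [((405, 240), [13, 210, 63]), ((460, 270), [13, 216, 124]), ((480, 300), [20, 167, 168]), ((390, 220), [20, 167, 157]), ((103, 240), [19, 48, 181]), ((230, 230), [22, 46, 165]), ((170, 270), [22, 46, 162]), ((170, 290), [20, 165, 176])]
```

```bash
cat > m.py <<'E'
from h import *
out=[]
for n,rois in(("top",[(150,125,250,205),(380,140,560,225)]),("scene",[(385,215,480,290),(80,200,250,285)])):
    im=cv2.imread(f"pics/{n}0.png");hsv=cv2.cvtColor(im,cv2.COLOR_BGR2HSV)
    for i,(a,b,c,d) in enumerate(rois):
        h=hsv[b:d,a:c].astype(int)
        m=(h[...,0]<18)&(h[...,1]>(150 if n=="top" else 180)) if i==0 else (h[...,1]<75)&(h[...,2]>80)
        m=(m*255).astype(np.uint8);m=cv2.morphologyEx(m,cv2.MORPH_OPEN,np.ones((2,2)))
        cs,_=cv2.findContours(m,cv2.RETR_EXTERNAL,cv2.CHAIN_APPROX_NONE)
        k=max(cs,key=cv2.contourArea);k=cv2.convexHull(k)
        q=cv2.approxPolyDP(k,4,True)[:,0]+[a,b];print(n,i,q.tolist());z=0.008 if i==0 else .04
        print(np.round(ray(n,q,z)[:,:2],4).tolist())
        w=400 if i==0 else 800
        out.append(cv2.resize(np.hstack([im[b:d,a:c],cv2.cvtColor(m,cv2.COLOR_GRAY2BGR)]),(w,160 if i==0 else 200)))
cv2.imwrite("pics/c1.png",cv2.vconcat([cv2.hconcat([out[0],out[2]]),out[1],out[3]]))
E
python3 m.py
```

```text
top 0 [[174, 137], [240, 148], [229, 198], [161, 187]]
[[0.6795, 0.3383], [0.6555, 0.2032], [0.5527, 0.2216], [0.5755, 0.3579]]
top 1 [[499, 156], [498, 169], [415, 212], [397, 213], [393, 159]]
[[0.6263, -0.3013], [0.6006, -0.2974], [0.5179, -0.1363], [0.5161, -0.1026], [0.6213, -0.0985]]
scene 0 [[399, 227], [466, 234], [471, 282], [398, 275]]
[[0.5567, 0.2277], [0.5801, 0.3603], [0.6876, 0.3437], [0.6669, 0.2092]]
scene 1 [[242, 219], [239, 267], [92, 278], [86, 267], [100, 220], [239, 211]]
[[0.5444, -0.0914], [0.6544, -0.0902], [0.6655, -0.3605], [0.6417, -0.3781], [0.5334, -0.3794], [0.524, -0.0987]]
```

View pics/c1.png

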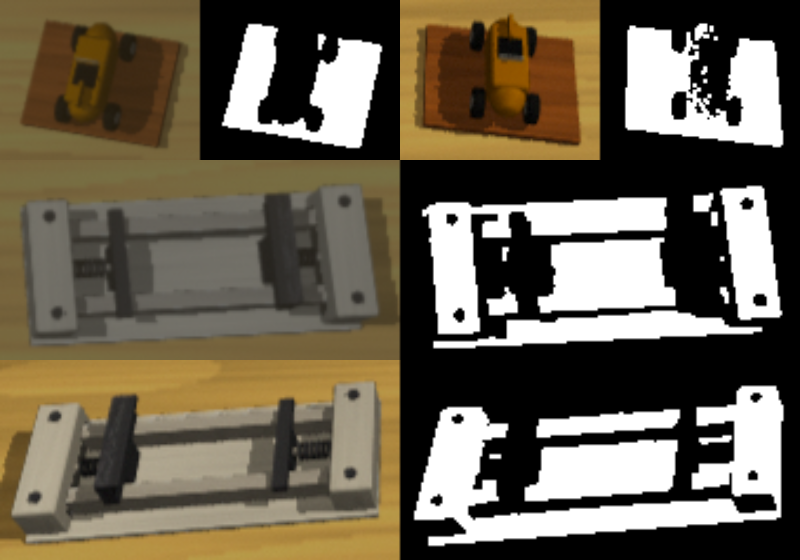

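Both boards and the vice read consistently: car board centre about (0.616, 0.280), yaw about -0.17, and vice centre about (0.57, -0.235) with small yaw. I'll fly over the vice for a closer wrist view.

Units first: shifts go in shares of 0.6 m and turns go in shares of pi rad. So 0.396 m / 0.6 = 0.66, 0.0625 m / 0.6 = 0.1042, 0.438 rad / 3.1416 = 0.1394.

Call:
{"name": "drive_effector", "arguments": {
  "moves": [
    [[0.1042,-0.025,-0.0167],[0,0,0.0318],0.094],
    [[0.2,-0.05,-0.0333],[0,0,0.0637],0.094],
    [[0.3,-0.075,-0.05],[0,0,0.0955],0.094],
    [[0.4,-0.1,-0.05],[0,0,0.1273],0.094],
    [[0.5,-0.125,-0.05],[0,0,0.1394],0.094],
    [[0.6,-0.15,-0.05],[0,0,0.1394],0.094],
    [[0.66,-0.165,-0.05],[0,0,0.1394],0.094],
    [[0.66,-0.165,-0.05],[0,0,0.1394],0.094],
    [[0.66,-0.165,-0.05],[0,0,0.1394],0.094]
  ]
}}

```text
time_s: 1.23
tool_pos: [0.5493, -0.241, 0.2537]
eef_rot: [3.141, 0.001, -0.001]
wrist_force: [0.0, -0.5, 0.2]
opening: 0.0941
finger_force: 0.0
```

```bash
python3 - <<'E'
from h import *
s=env.read_state();T=tool(s);np.save("pics/Tv.npy",T);print(s['time_s'],s['tool_pos'],s['eef_rot'],s['wrist_force'])
cv2.imwrite("pics/w1.png",get_image("wrist")[:,:,::-1])
E
```

```text
1.225 [ 0.54927047 -0.24095226  0.25374292] [ 3.14148730e+00  1.42218680e-03 -5.16372265e-04] [ 0.03574479 -0.46280958  0.1760866 ]
```

View pics/w1.png

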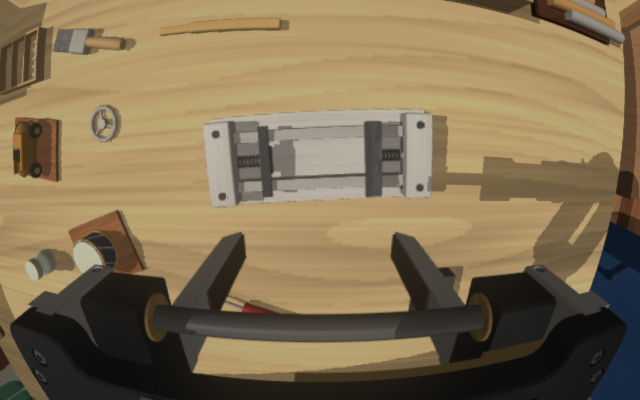

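The vice fills (205–432, 110–206) with its four block screws at (215,134), (222,196), (420,125) and (420,187). The tall jaw is at (373,158) and the low jaw at (265,160).

```bash
python3 - <<'E'
from h import *
T=np.load("pics/Tv.npy")
def blob(im,p,r):
    g=cv2.cvtColor(im,cv2.COLOR_BGR2GRAY)[p[1]-r:p[1]+r+1,p[0]-r:p[0]+r+1].astype(float)
    w=np.clip(np.median(g)-25-g,0,None);y,x=np.mgrid[:2*r+1,:2*r+1];return [p[0]-r+(w*x).sum()/w.sum(),p[1]-r+(w*y).sum()/w.sum()]
P=[]
for n,ps in(("wrist",[(215,134),(222,196),(420,125),(420,187)]),("top",[(402,164),(407,207),(535,157),(541,200)])):
    im=cv2.imread("pics/w1.png" if n=="wrist" else "pics/top0.png")
    q=np.array([blob(im,p,5 if n=="wrist" else 4) for p in ps])
    X=(wray(q,.04,T) if n=="wrist" else ray(n,q,.04))[:,:2]
    print(n,q.round(1).tolist(),X.round(4).tolist(),'c',X.mean(0).round(4),'dx',np.linalg.norm(X[0]-X[1]).round(4),np.linalg.norm(X[2]-X[3]).round(4),'dy',np.linalg.norm(X[0]-X[2]).round(4),np.linalg.norm(X[1]-X[3]).round(4))
    v=X[0]+X[1]-X[2]-X[3];w=X[0]+X[2]-X[1]-X[3];print('yaw',-np.arctan2(v[0],v[1]),np.arctan2(w[1],w[0]))
E
```

```text
wrist [[215.2, 134.0], [222.0, 196.1], [420.2, 124.5], [419.4, 187.3]] [[0.6103, -0.1134], [0.5302, -0.1174], [0.6223, -0.3682], [0.542, -0.372]] c [ 0.5762 -0.2428] dx 0.0802 0.0804 dy 0.255 0.2548
yaw 0.04646097924727311 0.04895175723454117
top [[401.8, 163.5], [405.3, 204.6], [534.7, 157.2], [540.5, 198.1]] [[0.6122, -0.1151], [0.5322, -0.1186], [0.6237, -0.3689], [0.5437, -0.3725]] c [ 0.578  -0.2438] dx 0.0801 0.08 dy 0.2541 0.2541
yaw 0.045285172371121715 0.044676520500437425
```

Wrist and top cameras agree: vice centre (0.577, -0.243), yaw 0.047, with 80 and 255 mm screw spacings. Next is the car.

Scaled: -0.521 m / 0.6 = -0.8683, 0.054 m / 0.6 = 0.09, 0.17 rad / 3.1416 = 0.0541.

Call:
{"name": "drive_effector", "arguments": {
  "moves": [
    [[0.0067,-0.1,0.01],[0,0,0.0064],0.075],
    [[0.0133,-0.2,0.02],[0,0,0.0127],0.075],
    [[0.02,-0.3,0.03],[0,0,0.0191],0.075],
    [[0.0267,-0.4,0.04],[0,0,0.0255],0.075],
    [[0.0333,-0.5,0.05],[0,0,0.0318],0.075],
    [[0.04,-0.6,0.06],[0,0,0.0382],0.075],
    [[0.0467,-0.7,0.07],[0,0,0.0446],0.075],
    [[0.0533,-0.8,0.08],[0,0,0.0541],0.075],
    [[0.06,-0.8683,0.09],[0,0,0.0541],0.075],
    [[0.06,-0.8683,0.09],[0,0,0.0541],0.075],
    [[0.06,-0.8683,0.09],[0,0,0.0541],0.075]
  ]
}}

```text
time_s: 2.65
tool_pos: [0.5863, 0.2786, 0.2005]
eef_rot: [3.141, -0.0, -0.172]
wrist_force: [-0.2, -1.1, 0.4]
opening: 0.0753
finger_force: 0.0
```

```bash
python3 - <<'E'
from h import *
s=env.read_state();T=tool(s);np.save("pics/Tc.npy",T);print(s['time_s'],s['tool_pos'],s['eef_rot'])
im=get_image("wrist")[:,:,::-1].copy();cv2.imwrite("pics/w2.png",im)
h=cv2.cvtColor(im,cv2.COLOR_BGR2HSV).astype(int)
m=((h[...,0]<17)&(h[...,1]>150)&(h[...,2]>40)).astype(np.uint8)*255;m[260:]=0
m=cv2.morphologyEx(m,cv2.MORPH_OPEN,np.ones((3,3)))
cs,_=cv2.findContours(m,cv2.RETR_EXTERNAL,cv2.CHAIN_APPROX_NONE)
for k in sorted(cs,key=cv2.contourArea)[-3:]:
    q=cv2.approxPolyDP(cv2.convexHull(k),5,True)[:,0];print(cv2.contourArea(k),q.tolist(),wray(q,.008,T)[:,:2].round(4).tolist())
cv2.imwrite("pics/w2v.png",np.vstack([im[60:270],cv2.cvtColor(m,cv2.COLOR_GRAY2BGR)[60:270]]))
E
```

```text
2.65 [0.58629139 0.27859232 0.20045186] [ 3.14063846e+00 -3.46031393e-04 -1.72098349e-01]
```

View pics/w2v.png

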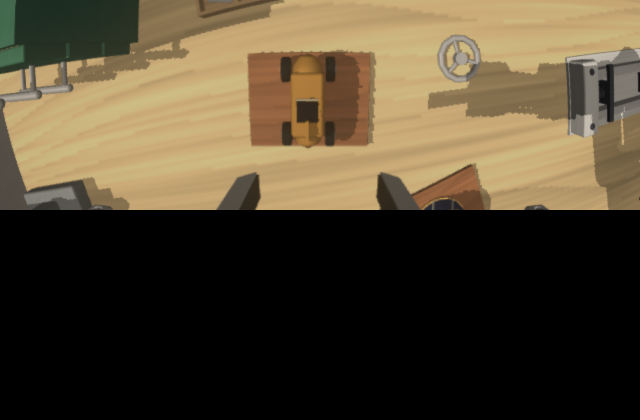

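The board shows at (248–372, 112–206), axis-aligned in the image, with the car at columns 292–323. The mask was empty, so I'll retune it.

```bash
python3 - <<'E'
from h import *
T=np.load("pics/Tc.npy");im=cv2.imread("pics/w2.png");h=cv2.cvtColor(im,cv2.COLOR_BGR2HSV).astype(int)
print([h[y,x].tolist() for x,y in((265,160),(355,140),(355,190),(230,160),(390,150),(300,150),(315,140))])
m=((h[...,0]<=14)&(h[...,1]>105)).astype(np.uint8)*255;m[:90]=0;m[215:]=0;m[:,:230]=0;m[:,390:]=0
m=cv2.morphologyEx(m,cv2.MORPH_OPEN,np.ones((3,3)))
q=cv2.approxPolyDP(cv2.convexHull(cv2.findNonZero(m)),5,True)[:,0];X=wray(q,.008,T)[:,:2]
print(q.tolist(),X.round(4).tolist(),[np.linalg.norm(X[i]-X[i-1]).round(4) for i in range(len(X))],X.mean(0))
R=cv2.minAreaRect((wray(cv2.findNonZero(m)[:,0],.008,T)[:,:2]*1000).astype(np.float32));print(R)
# car body: yellow hue, between rows mid
c=((h[...,0]>=15)&(h[...,0]<=25)&(h[...,1]>190)).astype(np.uint8);c[:110]=0;c[215:]=0;c[:,280:]*=1
for r in range(125,195,8):
    x=np.where(c[r,270:350])[0]+270
    if len(x):print(r,x.min(),x.max(),wray([[x.min(),r],[x.max()+1,r]],.05,T)[:,:2].round(4).tolist())
E
```

```text
[[12, 144, 149], [13, 143, 107], [12, 146, 147], [19, 103, 203], [21, 98, 205], [17, 167, 173], [17, 167, 171]]
[[369, 114], [366, 204], [252, 204], [249, 114]] [[0.6583, 0.2066], [0.5536, 0.2252], [0.577, 0.3602], [0.6824, 0.3413]] [np.float64(0.1369), np.float64(0.1063), np.float64(0.137), np.float64(0.107)] [0.61780888 0.28330455]
((618.3280639648438, 283.4750671386719), (139.1067657470703, 107.64356994628906), 80.16236114501953)
```

Then lift: in the same call? Separate for check.

Board centre is (0.6175, 0.283) and yaw -0.172, with sizes right at 139×108. Descending and gripping.

Scaled: 0.1545 m / 0.6 = 0.2575, 0.03 m / 0.6 = 0.05.

Call:
{"name": "drive_effector", "arguments": {
  "moves": [
    [[0.05,-0.0158,0.0833],[0,0,0],0.07],
    [[0.05,-0.0158,0.1667],[0,0,0],0.07],
    [[0.05,-0.0158,0.2333],[0,0,0],0.07],
    [[0.05,-0.0158,0.2575],[0,0,0],0.07],
    [[0.05,-0.0158,0.2575],[0,0,0],0.07],
    [[0.05,-0.0158,0.2575],[0,0,0],0.02],
    [[0.05,-0.0158,0.2575],[0,0,0],0.02],
    [[0.05,-0.0158,0.2575],[0,0,0],0.02],
    [[0.05,-0.0158,0.2575],[0,0,0],0.02],
    [[0.05,-0.0158,0.2575],[0,0,0],0.02]
  ]
}}

```text
time_s: 3.95
tool_pos: [0.6174, 0.2847, 0.0464]
eef_rot: [3.142, -0.001, -0.17]
wrist_force: [0.1, -0.4, 2.2]
opening: 0.0334
finger_force: 30.0
```

Gripped with opening 33.4 mm and force 30 N. Now I'll lift and carry the board over the vice.

Scaled: 0.5006 m / 0.6 = 0.8343, -0.105 m / 0.6 = -0.175, -0.217 rad / 3.1416 = -0.0691.

Call:
{"name": "drive_effector", "arguments": {
  "moves": [
    [[0,0,-0.05],[0,0,0],0.02],
    [[0,0,-0.1333],[0,0,0],0.02],
    [[0.004,0.0467,-0.175],[0,0,-0.0032],0.02],
    [[0.0113,0.13,-0.175],[0,0,-0.0095],0.02],
    [[0.0183,0.2133,-0.175],[0,0,-0.0175],0.02],
    [[0.0258,0.2967,-0.175],[0,0,-0.0239],0.02],
    [[0.0333,0.38,-0.175],[0,0,-0.0318],0.02],
    [[0.04,0.4633,-0.175],[0,0,-0.0382],0.02],
    [[0.0475,0.5467,-0.175],[0,0,-0.0446],0.02],
    [[0.055,0.63,-0.175],[0,0,-0.0525],0.02],
    [[0.0617,0.7133,-0.175],[0,0,-0.0605],0.02],
    [[0.0692,0.7917,-0.175],[0,0,-0.0691],0.02],
    [[0.0727,0.8343,-0.175],[0,0,-0.0691],0.02],
    [[0.0727,0.8343,-0.175],[0,0,-0.0691],0.02],
    [[0.0727,0.8343,-0.175],[0,0,-0.0691],0.02]
  ]
}}

```text
time_s: 5.82
tool_pos: [0.5751, -0.215, 0.1499]
eef_rot: [-3.14, 0.001, 0.047]
wrist_force: [-0.3, -0.0, -3.2]
opening: 0.0335
finger_force: 30.0
```

```bash
python3 - <<'E'
from h import *
s=env.read_state();print(s['time_s'],s['tool_pos'],s['eef_rot'],s['wrist_force'],s['wrist_torque'],s['opening'])
np.save("pics/Th.npy",tool(s));cv2.imwrite("pics/s3.png",np.vstack([get_image("scene")[140:320,40:340,::-1],get_image("wrist")[70:270,170:470,::-1]]))
E
```

```text
5.825 [ 0.57506693 -0.21502763  0.14991262] [-3.13998742e+00  1.19952875e-03  4.72847805e-02] [-3.00485455e-01 -2.37758540e-03 -3.16079666e+00] [ 0.05616205  0.04783013 -0.03294232] 0.03346030214270155
```

View pics/s3.png

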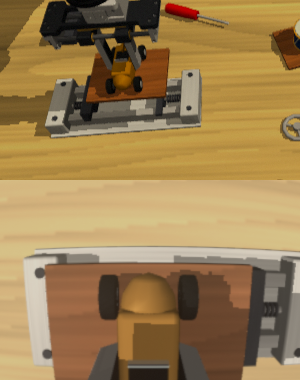

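Held level above the vice and square to it: TCP is at vice-frame y +28 mm, yaw error about 0. I'll tilt 5° with the tall-jaw edge lower, descend, then push under the lip.

Scaled: 0.062 m / 0.6 = 0.1033, 0.045 m / 0.6 = 0.075, 0.087 rad / 3.1416 = 0.0277.

Call:
{"name": "drive_effector", "arguments": {
  "moves": [
    [[0,0.0133,0.0333],[0.0277,0,0],0.02],
    [[0,0.0133,0.075],[0.0277,0,0],0.02],
    [[0,0.0133,0.1033],[0.0277,0,0],0.02],
    [[0,0.0133,0.1033],[0.0277,0,0],0.02],
    [[0,0.0133,0.1033],[0.0277,0,0],0.02]
  ]
}}

```text
time_s: 6.55
tool_pos: [0.5764, -0.2237, 0.0899]
eef_rot: [-3.056, -0.002, 0.048]
wrist_force: [-0.3, -0.6, -2.1]
opening: 0.0339
finger_force: 30.0
```

```bash
python3 - <<'E'
from h import *
s=env.read_state();d=s['tool_pos'][:2]-np.array([.577,-.2433]);print(s['eef_rot'],s['wrist_torque'],d@[-.047,.9989])
cv2.imwrite("pics/s4.png",cv2.resize(get_image("scene")[180:300,70:270,::-1],None,fx=3,fy=3))
E
```

```text
[-3.05561217e+00 -1.63806539e-03  4.77458362e-02] [-0.02635118 -0.03237219 -0.03702327] 0.019576689240853522
```

View pics/s4.png

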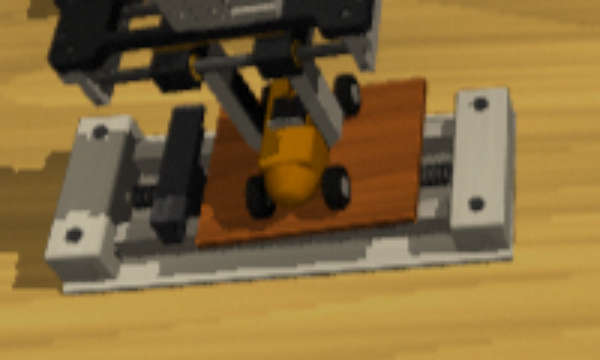

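The tilt is right, with the tall-jaw edge lower at (205,240) and the high edge clear of the low jaw. Pushing in under the lip.

Scaled: 0.0375 m / 0.6 = 0.0625, -0.002 m / 0.6 = -0.0033.

Call:
{"name": "drive_effector", "arguments": {
  "moves": [
    [[0,0.0167,0],[0,0,0],0.02],
    [[0,0.0333,-0.0017],[0,0,0],0.02],
    [[0,0.05,-0.0025],[0,0,0],0.02],
    [[0,0.0625,-0.0033],[0,0,0],0.02],
    [[0,0.0625,-0.0033],[0,0,0],0.02],
    [[0,0.0625,-0.0033],[0,0,0],0.02]
  ]
}}

```text
time_s: 7.35
tool_pos: [0.5779, -0.2587, 0.0888]
eef_rot: [-3.048, -0.001, 0.048]
wrist_force: [-0.9, 9.2, 2.6]
opening: 0.0339
finger_force: 30.0
```

```bash
python3 - <<'E'
from h import *
s=env.read_state();d=s['tool_pos'][:2]-np.array([.577,-.2433]);print(s['eef_rot'],s['wrist_torque'],d@[-.047,.9989])
cv2.imwrite("pics/s5.png",cv2.resize(get_image("scene")[180:300,70:270,::-1],None,fx=3,fy=3))
E
```

```text
[-3.04794441e+00 -1.14476070e-03  4.79563699e-02] [1.75464628 0.1398631  0.04658797] -0.015466731417246317
```

View pics/s5.png

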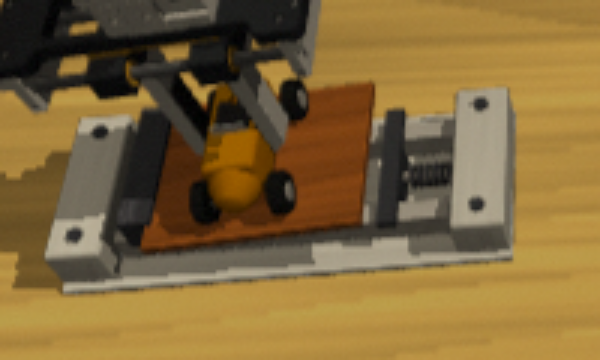

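The jaw has given way at 9 N and the far edge is clear inside the low jaw (board edge at column 370, jaw face at 385). Levelling and lowering.

Scaled: 0.0135 m / 0.6 = 0.0225, 0.0032 m / 0.6 = 0.0053, -0.09 rad / 3.1416 = -0.0286.

Call:
{"name": "drive_effector", "arguments": {
  "moves": [
    [[0,0.0017,0.0067],[-0.007,0,0],0.02],
    [[0,0.0033,0.0133],[-0.0143,0,0],0.02],
    [[0,0.005,0.0183],[-0.0213,0,0],0.02],
    [[0,0.0053,0.0225],[-0.0286,0,0],0.02],
    [[0,0.0053,0.0225],[-0.0286,0,0],0.02],
    [[0,0.0053,0.0225],[-0.0286,0,0],0.02]
  ]
}}

```text
time_s: 8.15
tool_pos: [0.5782, -0.2596, 0.0748]
eef_rot: [-3.137, -0.001, 0.048]
wrist_force: [0.2, 10.6, 2.8]
opening: 0.0338
finger_force: 30.0
```

```bash
python3 - <<'E'
from h import *
s=env.read_state();d=s['tool_pos'][:2]-np.array([.577,-.2433]);print(s['eef_rot'],s['wrist_torque'],d@[-.047,.9989])
E
```

```text
[-3.13650533e+00 -1.18296015e-03  4.81587105e-02] [1.98821753 0.12253026 0.01489575] -0.016362449230982654
```

Scaled: -0.019 m / 0.6 = -0.0317, -0.012 m / 0.6 = -0.02, -0.004 rad / 3.1416 = -0.0013.

Call:
{"name": "drive_effector", "arguments": {
  "moves": [
    [[0,0,0.0017],[-0.0013,0,0],0.02],
    [[0,0,0.0017],[-0.0013,0,0],0.02],
    [[0,-0.01,0.0017],[-0.0013,0,0],0.02],
    [[0,-0.02,0.0017],[-0.0013,0,0],0.02],
    [[0,-0.0317,0.0017],[-0.0013,0,0],0.02],
    [[0,-0.0317,0.0017],[-0.0013,0,0],0.02],
    [[0,-0.0317,0.0017],[-0.0013,0,0],0.02]
  ]
}}

```text
time_s: 9.02
tool_pos: [0.5776, -0.2459, 0.0749]
eef_rot: [3.132, -0.003, 0.046]
wrist_force: [-1.8, 0.6, 6.6]
opening: 0.0336
finger_force: 30.0
```

```bash
python3 - <<'E'
from h import *
s=env.read_state();d=s['tool_pos'][:2]-np.array([.577,-.2433]);print(s['eef_rot'],s['wrist_torque'],d@[-.047,.9989])
cv2.imwrite("pics/s6.png",cv2.resize(get_image("scene")[180:300,70:270,::-1],None,fx=3,fy=3))
E
```

```text
[ 3.13184430e+00 -2.98659791e-03  4.64366892e-02] [0.4558786  0.25294338 0.13925533] -0.0026068104553341356
```

View pics/s6.png

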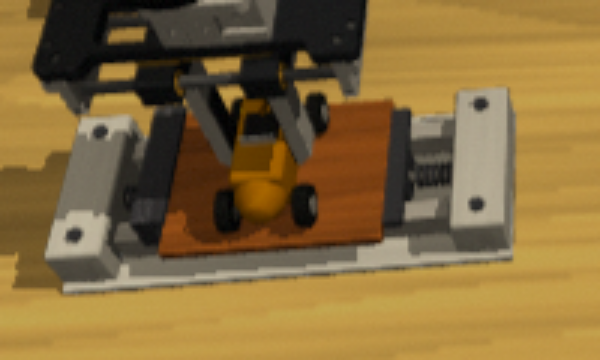

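The board sits between the jaws, with its right edge against the low jaw face (columns 385–410, jaw top fully visible) and the wrist y-force balanced. Releasing and retreating straight up.

Scaled: -0.18 m / 0.6 = -0.3, -0.14 m / 0.6 = -0.2333.

Call:
{"name": "drive_effector", "arguments": {
  "moves": [
    [[0,0,0],[0,0,0],0.04],
    [[0,0,0],[0,0,0],0.06],
    [[0,0,0],[0,0,0],0.075],
    [[0,0,0],[0,0,0],0.075],
    [[0,0,0],[0,0,0],0.075],
    [[0,0,0],[0,0,0],0.075],
    [[0,0,-0.05],[0,0,0],0.075],
    [[0,0,-0.1333],[0,0,0],0.075],
    [[0,0,-0.2333],[0,0,0],0.075],
    [[-0.1,0,-0.3],[0,0,0],0.075],
    [[-0.1,0,-0.3],[0,0,0],0.075],
    [[-0.1,0,-0.3],[0,0,0],0.075]
  ]
}}

```text
time_s: 10.58
tool_pos: [0.5166, -0.2462, 0.2529]
eef_rot: [3.134, -0.001, 0.046]
wrist_force: [0.4, -0.0, -0.4]
opening: 0.075
finger_force: 0.0
```

```bash
python3 - <<'E'
from h import *
s=env.read_state();T=tool(s);np.save("pics/Tf.npy",T)
w=get_image("wrist")[:,:,::-1];cv2.imwrite("pics/w7.png",w);t=get_image("top")[:,:,::-1];cv2.imwrite("pics/top7.png",t)
a=cv2.resize(get_image("scene")[180:300,70:270,::-1],(480,288));b=cv2.resize(w[80:240,180:460],(504,288))
cv2.imwrite("pics/f7.png",np.vstack([a,b[:,:480]]))
E
```

```text
(no output)
```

View pics/f7.png

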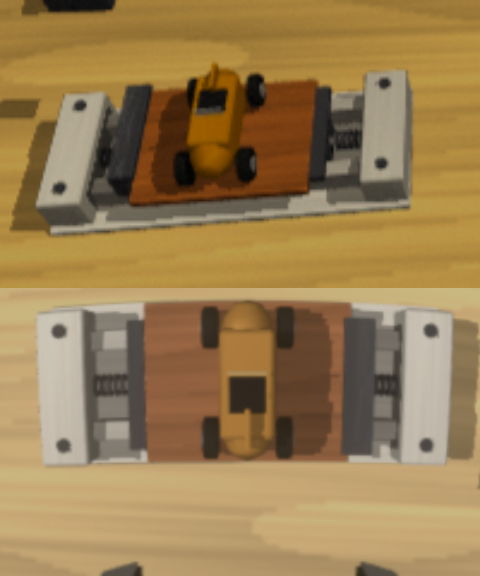

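The board lies clamped between both jaws: left edge at column 145, which is +70 mm from the vice centre at column 245. The lip overhangs the right edge, and the low jaw is flush and fully visible. Handing in.

```bash
python3 -c "
from workcell import env, get_image, camera_info
print(env.close_job())"
```

```text
the job is handed in; nothing more can be done
None
```

The car board is clamped and centred in the spring vice, one edge under the tall jaw's lip and the other behind the low jaw. It looked flat in the last pictures, though they couldn't show a tilt under about 1 mm. The drum board wasn't touched, and I handed the job in about 10.7 s into the 45 s limit.

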